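Clamp the lid of the bean canister

TASK

The lid is on the steel bean canister on the coffee bar, but not clamped. With your fingertips or the outside of the fingers, swing the clamp strap across the lid until its slotted end sits fully home around the stud, then push the red cam lever all the way down so that it locks the strap. Pick nothing up, leave the canister standing where it is and disturb nothing else on the bar, and finish clear of everything.

Things in the scene. Friction and masses are not known exactly. Their poses are not given: they have to be found in the camera images.
- canister: Round steel canister of coffee beans, about 2.5 kg, standing loose on a rubber foot; diameter 150 mm, its flat lid (diameter 156 mm) has its upper face 132 mm above the bar. Origin at the centre of its underside. Ears on its wall carry the strap's pivot post on its -y side and the stud with the red cam lever on its +y side, each 92 mm from its axis; the ears reach 108 mm from the axis.
- strap (a joint): Angle of the clamp strap about its upright pivot post, rad. 0 = closed: it lies across the lid along the canister's +y and its slot's bottom has met the stud (a stop). Positive = open, turned counter-clockwise seen from above, 2.1 at most (1.57: along the canister's -x). It swings level, needs about 1 N at its middle and stays where it is left.
- strap_pivot (a point): Point on the strap's upright pivot axis, at half the strap's thickness (150 mm above the bar). A nut stands on it, up to 166 mm above the bar.
- strap_middle (a point): Point on the strap's centre line, at half its thickness, 92 mm from the pivot axis. The strap is a brass bar 26 mm wide (sides 13 mm from this point) and 12 mm thick, underside 144 mm, upper face 156 mm above the bar, 202 mm long from the pivot to its free end. At this point a rubber pad (diameter 24 mm) hangs below it, just clear of the lid; when closed it is over the lid's middle.
- strap_slot (a point): Centre of the slot in the strap's free end, at half its thickness, 184 mm from the pivot axis; on the stud's axis when closed. The slot is 12 mm wide, open on the side that leads when closing.
- lever (a joint): Angle of the red cam lever about its level pin at the top of the stud, rad. 0 = fully raised (84 degrees above level); it grows as the lever is pushed over and down towards the canister's -x; 1.47 = fully down (level, a stop). Pushing takes about 4 N at the paddle, up to 8 N near the end as the cams bite; it stays where it is left. The strap passes under its cams only while it is up.
- lever_pin (a point): Middle of the lever's pin, about 170 mm above the bar, over the stud. The pin lies along the canister's y.
- lever_grip (a point): Point in the middle of the lever's red paddle, 60 mm from the pin. The lever is straight, 78 mm long from the pin; the paddle is its outer 46 mm, 22 mm wide and 11 mm thick (faces 5.5 mm to either side of this point).
- stud (a joint): How far the cam has drawn the stud up against its spring stack, m: 0 while the lever is up, about 0.001 (some 10 N of clamping force) when the lever is fully down with its two dark cam discs (radius 10 mm) bearing on the closed strap's fork; 0 again if no strap is under the cams.
- cup: Blue china coffee cup, 80 mm wide, 62 mm tall, on the saucer. Origin under its centre.
- saucer: White saucer, 140 mm wide, 18 mm tall. Origin under its centre.
- milk_jug: Small steel milk jug, 72 mm wide and 85 mm tall. Origin under its centre.
- sugar_jar: Amber glass jar with a black lid, 72 mm wide, 90 mm tall. Origin under its centre.
- filter_tin: Dark red tin, 72 mm wide, 55 mm tall. Origin under its centre.
- bean_scoop: Brass bean scoop with a dark wooden handle, lying flat along its x.
- paddle: Pale bamboo stirring paddle, 240 mm long, lying flat along its x.
- timer: White square kitchen timer, 62 mm wide, 14 mm tall, lying flat. Origin under its centre.
Mind the look-alikes: they are no part of the job. Leave any blue or green look-alike of the canister alone.

How it is judged (in metres and radians):
On the way, in this order (a step that is already met when the one before it is completed fails the run):
1. the strap is fully home around the stud, with the lever still up (value of joint strap below 0.06 rad and value of joint lever below 0.6 rad), for 0.2 s.
2. the cam lever is fully down and its cams press on the strap (value of joint strap below 0.06 rad and value of joint lever above 1.35 rad and value of joint stud above 0.0005 m), for 0.2 s.
At the end, for the whole second after the job is handed in: The strap is home (joint below 0.06 rad), the lever is down (joint above 1.35 rad), the cams clamp the strap (stud drawn up by more than 0.5 mm); the canister stands upright and at rest within 30 mm of where it stood, and every other thing on the bar is within 20 mm of where it was (all of step 2 and distance of canister from where it was at the start of the episode below 0.03 m and angle between canister's own z axis and vertical below 0.03 rad and linear speed of canister below 0.01 m/s and distance of each of cup, saucer, milk_jug, sugar_jar, filter_tin, bean_scoop, paddle, timer from where it was at the start of the episode below 0.02 m); the robot touches nothing.
It fails at once if the canister is lifted or tipped (by more than 8 mm or 0.15 rad) (height (world z) of canister above 0.008 m or angle between canister's own z axis and vertical above 0.15 rad).
It fails at once if the canister is pushed more than 40 mm along the bar (distance of canister from where it was at the start of the episode above 0.04 m).
It fails at once if the lever is pushed down (beyond 0.9 rad) before the strap is over (still open by more than 0.2 rad) (value of joint lever above 0.9 rad and value of joint strap above 0.2 rad).
It fails at once if another thing on the bar is lifted or moved by more than 30 mm (distance of any of cup, saucer, milk_jug, sugar_jar, filter_tin, bean_scoop, paddle, timer from where it was at the start of the episode above 0.03 m).
It also fails if it takes over 51 s, if anything falls off the work surface, if the arm or the gripper's body presses on something with over 40 N, if the wrist force passes 120 N, or if a joint passes its speed limit or range.

ROBOT

A 7-joint arm with a two-finger parallel gripper is mounted at the origin on the work surface. World frame = base frame: x ahead of the robot, y to its left, z up, the work surface at z = 0. Lengths are in m, angles in degrees, forces in N, time in s.
With the tool pointing down it reaches from about 0.4 to 0.9 m from the base axis. Payload 5.5 kg.
Tool frame: the origin (TCP) lies at the very end of the fingers, on their centre line; the grasp point (between the pads) lies 19 mm behind it (arm.grasp_offset is the z of the grasp point in the tool frame, in m); z points along the fingers, y is the line along which they close (so a half turn about z gives the same grasp; the last joint's range is limited). The gripper opens to 92 mm and grips with 3 to 60 N. Pads are 19 mm wide; open, the fingers measure 130 mm over their backs; the gripper's body (75 mm by 190 mm) begins 47 mm behind the grasp point.
Start: joints at [82.403, 28.699, -24.465, 88.831, 12.651, 65.22, -12.049], TCP at [0.251, -0.6, 0.227] pointing down, gripper open.
Joint ranges: [-164.97, 164.97], [-17.58, 116.51], [-87.97, 89.64], [11.32, 138.91], [-80.73, 260.73], [10.89, 115.49], [-147.41, 147.41]. Speed limits (degrees/s): [147.25, 147.25, 180, 180, 180, 180, 180].

INTERFACE

Orientations are given as [roll, pitch, yaw] about the fixed x, y, z axes, in that order (R = Rz(yaw) Ry(pitch) Rx(roll)).
In Python, from bench import arm gives the robot as it stands. The module is installed in compiled form; this text tells all that it offers.
- The arm moves only by the tool jog_arm, never from a script. Its argument "targets" is a list that holds one entry, the list of rows, each a list of 6 numbers: the shift along the tool's x, y, z each as a share of 20 mm, from -1 to 1, then the turn, a rotation vector about the tool's x, y, z each as a share of 0.12 rad, from -1 to 1. In form: [[[dx, dy, dz, wx, wy, wz], ...]]. A call has exactly 5 rows; each row shifts and turns the commanded pose from where the row before left it, along the tool's axes as they then stand; what a row does not reach is not made up. A row lasts 1/10 s, in which the tool goes at most 50 mm and 8.59 degrees, less where a joint would pass 70% of its speed; a pose out of reach is approached as far as the arm can. A call with a number of a shift or a turn outside -1 to 1 is refused whole. A call with a gripper value outside its range is refused whole. "gripper" is the gripper's target within -1 to 1 (fully open at 1, half-way at 0, shut at -1), set as the call begins (left out, the last holds). The fingers move at their own pace and stop on an object; "grip_force" is the grip in N (left out, the last holds). Time passes only in rows, so rows that do not move let the fingers close, or fill a call up. It gives the time, the measured TCP pose, the force, the opening and the grip force at its end, in the units of the state.
- arm.sense(): the state, without advancing time (a new reading comes with each control period).
- arm.capture(name): name is "side" or "top" or "wrist"; returns a dict with "pixels" (384x512x3 uint8, blue, green, red), "K" (3x3 intrinsics, pixels), "R" (3x3) and "t" (3): a world point X has camera coordinates R X + t. Camera axes: x right, y down, z forward; pixel columns grow to the right and rows downward; lengths in m; the calibration is good to about 2 mm. A picture is of the moment at which its call begins. There is no depth.
- arm.job_done(): hands the job in; it is judged then, once.
The state is a dict: "clock": time; "joint_pos": joint angles; "qd": joint speeds; "tau": joint torques, N m; "ee_pos": TCP position; "tool_rot": TCP orientation; "force": force on the tool from outside, world axes, zero at the start; "wrist_torque": the same for the moment, N m; "finger_gap": opening from 0.0 (shut) to 1.0 (fully open); "grasp_force": force on a finger pad.
Only numpy, scipy, OpenCV 4.12 (cv2) and the standard library are available. Lean on these libraries where they do the work, as an engineer would, in place of code of your own. Each camera call takes 0.05 s, during which the arm holds its last target. There are 200 camera calls.

## Working session

There is one attempt and no reset: what is moved stays moved. The work goes in short steps, Python scripts to look and compute and a tool call to move; the robot and the scene stay as the last step left them, time stands still between calls to the robot, and variables do not carry over. Pictures are saved under pics/ and viewed, at most 10 in all, crops included, and the job is handed in when it is done.

Besides the shell and the picture viewer there is one more tool, called after "Request:" as name([rows], argument=value, ...), one row to a line, values as JSON. jog_arm: Moves the arm, as the interface text tells. Shift numbers are shares of 20 mm and turn numbers shares of 0.12 rad, none past 1 either way. Its arguments: {"type":"object","properties":{"targets":{"type":"array"},"gripper":{"type":"number"},"grip_force":{"type":"number"}},"required":["targets"]}

```bash
mkdir -p pics
cat > h.py <<'E'
import numpy as np, cv2, pickle
from bench import arm
def cap(n,tag):
    c=arm.capture(n); cv2.imwrite(f'pics/{tag}.png',c['pixels']); pickle.dump(c,open(f'pics/{tag}.pkl','wb')); return c
def load(tag): return pickle.load(open(f'pics/{tag}.pkl','rb'))
def ray(c,u,v):
    d=np.array(c['R']).T@np.linalg.inv(c['K'])@np.array([u,v,1.]); o=-np.array(c['R']).T@np.array(c['t']); return o,d
def onz(c,u,v,z):
    o,d=ray(c,u,v); return o+d*(z-o[2])/d[2]
def proj(c,X):
    p=np.array(c['K'])@(np.array(c['R'])@np.array(X)+np.array(c['t'])); return p[:2]/p[2]
E
python3 - <<'E'
from h import *
cap('top','top0');cap('side','side0')
for n in('top0','side0'):
    c=load(n);print(n,ray(c,256,192),c['K'][0][0])
print(arm.sense()['ee_pos'],arm.sense()['tool_rot'],arm.sense()['clock'])
a=np.hstack([load('top0')['pixels'],load('side0')['pixels']])
E
```

```text
top0 (array([ 0.33226357, -0.01001561,  1.30650923]), array([ 0.0927671 ,  0.00460038, -0.99572759])) 409.3425704560756
side0 (array([0.08769954, 0.68295233, 0.85298864]), array([ 0.33369171, -0.65727296, -0.67601412])) 381.2661804792607
[ 0.25028754 -0.59917325  0.22576107] [-1.79897458e+02 -3.58676025e-04  2.26809073e+01] 0.1
```

View pics/top0.png

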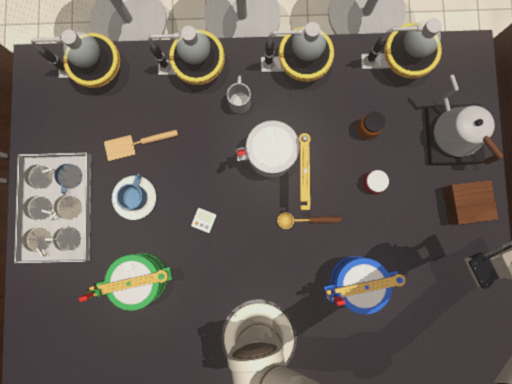

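View pics/side0.png

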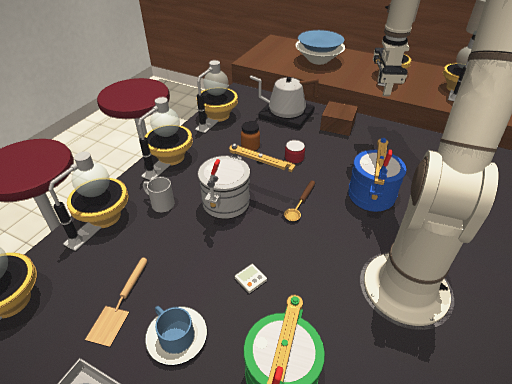

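Three clamp canisters are visible in top0: steel at (272,147), green-rimmed at (133,282) and blue at (362,287). The steel one fits: it has no coloured rim, and its brass strap is swung open from (305,139) down to (305,207), with the red lever at (241,155). I'll confirm that in an enlarged crop.

Run:
```python
from h import *
t=load('top0');s=load('side0')
a=cv2.resize(t['pixels'][110:230,220:350],None,fx=4.3,fy=4.3,interpolation=cv2.INTER_CUBIC)[:, :559]
b=cv2.resize(s['pixels'][130:230,190:320],None,fx=1.8,fy=1.8,interpolation=cv2.INTER_CUBIC)
o=np.zeros((516,800,3),np.uint8);o[:a.shape[0],:a.shape[1]]=a[:516];o[:b.shape[0],562:562+b.shape[1]]=b
cv2.imwrite('pics/crop.png',o)
hsv=cv2.cvtColor(t['pixels'],cv2.COLOR_BGR2HSV)
m=cv2.inRange(hsv,(17,110,100),(32,255,255));m[:, :292]=0;m[:,320:]=0;m[:125]=0;m[212:]=0
n,l,st,ce=cv2.connectedComponentsWithStats(m);k=1+st[1:,4].argmax();print('strap',st[k],ce[k])
ys,xs=np.where(l==k)
print(cv2.minAreaRect(np.c_[xs,ys].astype(np.float32)))
f=cv2.fitLine(np.c_[xs,ys].astype(np.float32),2,0,.01,.01).ravel();print(f)
m=cv2.inRange(t['pixels'],(150,150,150),(255,255,255));m[:, :240]=0;m[:,303:]=0;m[:115]=0;m[180:]=0
cs,_=cv2.findContours(m,0,1);c=max(cs,key=cv2.contourArea);(u,v),r=cv2.minEnclosingCircle(c);print('lid',u,v,r,cv2.fitEllipse(c),onz(t,u,v,.132))
for n,c,(x0,x1,y0,y1) in(('top',t,(225,262,140,175)),('side',s,(195,235,150,215))):
    h=cv2.cvtColor(c['pixels'],cv2.COLOR_BGR2HSV);m=cv2.inRange(h,(0,150,90),(8,255,255))|cv2.inRange(h,(172,150,90),(180,255,255))
    k=np.zeros_like(m);k[y0:y1,x0:x1]=m[y0:y1,x0:x1];ys,xs=np.where(k);print(n,xs.mean(),ys.mean(),xs.min(),xs.max(),ys.min(),ys.max())
print('pivot',onz(t,305,139,.166))
for v in(136,139,205,209):print(v,onz(t,305.5,v,.156))
```

```text
strap [299 133  12  77 683] [304.5636896  172.31625183]
((304.5, 171.0), (76.0, 11.0), 90.0)
[1.3997292e-02 9.9990201e-01 3.0456369e+02 1.7231625e+02]
lid 272.2659606933594 146.5 26.498220443725586 ((272.0468444824219, 146.39260864257812), (51.457218170166016, 51.81670379638672), 179.23191833496094) [ 0.57344995 -0.05543882  0.132     ]
top 240.78787878787878 152.1818181818182 237 245 150 154
side 214.9047619047619 166.47619047619048 211 219 159 174
pivot [ 0.58538091 -0.14732621  0.166     ]
136 [ 0.59627415 -0.15028852  0.156     ]
139 [ 0.58755933 -0.14995457  0.156     ]
205 [ 0.3990553 -0.1427312  0.156    ]
209 [ 0.3878254  -0.14230088  0.156     ]
```

View pics/crop.png

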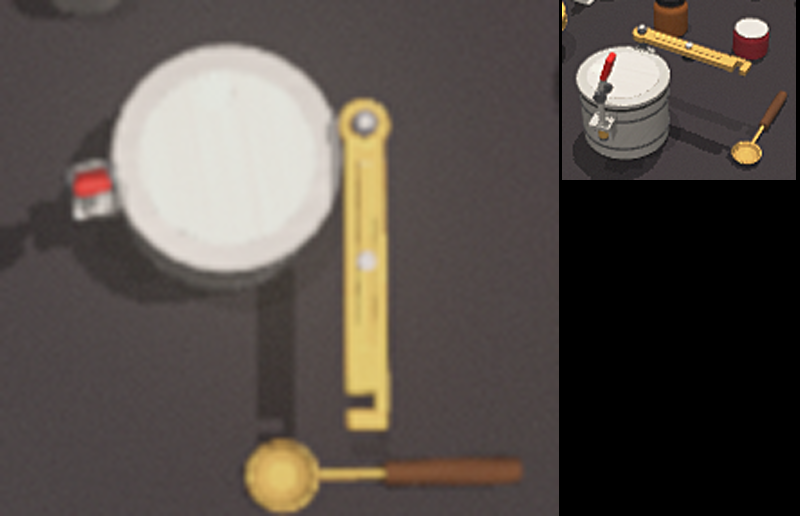

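The crop confirms the steel canister. Its strap is open to about 1.37 rad, with the pivot at crop (366,122) and the red lever raised at (92,185). The canister yaw is about 9°. Next I shut the fingers, lift, and turn the tool so its x lies along the closed strap.

Request:
jog_arm([
  [[0,0,-1,0,0,-1],[0,0,-1,0,0,-1],[0,0,-1,0,0,-1],[0,0,-1,0,0,-1],[0,0,0,0,0,-1]],
], gripper=-1)

```text
clock: 0.6
ee_pos: [0.2514, -0.6009, 0.3097]
tool_rot: [179.8, 0.1, 57.3]
force: [-0.1, -0.1, 0.2]
finger_gap: 0.615
grasp_force: 0.0
```

Request:
jog_arm([
  [[0,0,0,0,0,-1],[0,0,0,0,0,-1],[0,0,0,0,0,-1],[0,0,0,0,0,-1],[0,0,0,0,0,-1]],
])

```text
clock: 1.1
ee_pos: [0.2504, -0.5994, 0.3061]
tool_rot: [-180.0, -0.1, 91.7]
force: [-0.3, 1.4, -0.0]
finger_gap: 0.177
grasp_force: 0.0
```

Request:
jog_arm([
  [[0.5,0.4,0,0,0,-1],[1,0.8,0,0,0,0],[1,0.8,0,0,0,0],[1,0.8,0,0,0,0],[1,0.8,0,0,0,0]],
])

```text
clock: 1.6
ee_pos: [0.3103, -0.5, 0.3062]
tool_rot: [-180.0, -0.1, 98.3]
force: [-0.2, -0.6, 0.3]
finger_gap: 0.004
grasp_force: 0.0
```

Request:
jog_arm([
  [[1,0.8,0,0,0,0],[1,0.8,0,0,0,0],[1,0.8,0,0,0,0],[1,0.8,0,0,0,0],[1,0.8,0,0,0,0]],
])

```text
clock: 2.1
ee_pos: [0.375, -0.3895, 0.3064]
tool_rot: [-180.0, -0.0, 98.3]
force: [0.7, -0.3, 0.1]
finger_gap: 0.002
grasp_force: 0.0
```

Request:
jog_arm([
  [[1,0.8,0,0,0,0],[1,0.8,0,0,0,0],[1,0.8,0,0,0,0],[1,0.8,0,0,0,0],[1,0.8,0,0,0,0]],
])

```text
clock: 2.6
ee_pos: [0.4397, -0.2791, 0.3064]
tool_rot: [-180.0, -0.0, 98.3]
force: [0.4, -0.5, -0.9]
finger_gap: 0.006
grasp_force: 0.0
```

Request:
jog_arm([
  [[0.8,0.7,0,0,0,0],[0.5,0.5,0,0,0,0],[0.2,0.2,0,0,0,0],[0,0,0,0,0,0],[0,0,0,0,0,0]],
])

```text
clock: 3.1
ee_pos: [0.4623, -0.2472, 0.3064]
tool_rot: [-180.0, -0.0, 98.3]
force: [-0.4, 0.1, -0.7]
finger_gap: 0.002
grasp_force: 0.0
```

Run:
```python
from h import *
c=cap('wrist','w1')
s=arm.sense();print(s['ee_pos'],s['tool_rot'],s['joint_pos'],s['clock'])
for n,X in dict(piv=(.587,-.148,.166),mid=(.495,-.144,.156),stud=(.558,.034,.17)).items():print(n,proj(c,X))
```

```text
[ 0.46225823 -0.24745378  0.30650049] [-1.79962973e+02  5.54902260e-03  9.82231777e+01] [ 68.60015133  15.65874094 -51.59635999 100.56973277  13.02521835
  70.06739006  21.7702332 ] 3.15
piv [386.74500164  99.68050073]
mid [298.62468693  82.69855569]
stud [ 418.03118708 -135.15145928]
```

View pics/w1.png

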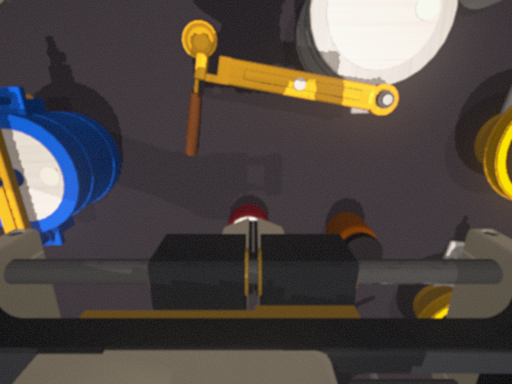

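The wrist view agrees with the map: the strap pivot nut shows at (387,99), predicted (387,100), and the strap middle at (300,85), predicted (299,83). Next I descend behind the strap.

Request:
jog_arm([
  [[0.8,0.5,1,0,0,0],[0.8,0.5,1,0,0,0],[0.8,0.6,1,0,0,0],[0,0,1,0,0,0],[0,0,1,0,0,0]],
])

```text
clock: 3.65
ee_pos: [0.4875, -0.1946, 0.2059]
tool_rot: [-180.0, 0.0, 98.3]
force: [0.1, -0.2, -0.4]
finger_gap: 0.004
grasp_force: 0.0
```

Request:
jog_arm([
  [[0,0,1,0,0,0],[0,0,1,0,0,0],[0,0,0.7,0,0,0],[0,0,0.2,0,0,0],[0,0,0,0,0,0]],
])

```text
clock: 4.15
ee_pos: [0.4873, -0.1945, 0.1484]
tool_rot: [-180.0, -0.0, 98.3]
force: [-0.5, 0.1, 0.2]
finger_gap: 0.003
grasp_force: 0.0
```

Run:
```python
from h import *
s=arm.sense();print(s['ee_pos'],s['tool_rot'][2],s['force'])
p=np.array([.587,-.148]);y=np.radians(s['tool_rot'][2]);ex=np.array([np.cos(y),np.sin(y)]);ey=np.array([np.sin(y),-np.cos(y)])
q=s['ee_pos'][:2];R=.10
for h in (178,172,164,156,148,140,132,124,116,110,105,102,99):
    k=np.radians(h);d=np.array([np.cos(k),np.sin(k)]);b=np.array([-d[1],d[0]])
    off=.013+abs(b@ex)*.0095+abs(b@ey)*.019
    T=p+R*d+off*b;D=T-q;q=T;print(h,T.round(4),'rows units',(D@ex/.02).round(2),(D@ey/.02).round(2))
```

```text
[ 0.48734806 -0.19454501  0.14842277] 98.27238705385159 [-0.50468224  0.12787851  0.24044997]
178 [ 0.4862 -0.1702] rows units 1.21 0.12
172 [ 0.4842 -0.1613] rows units 0.46 -0.03
164 [ 0.4828 -0.1488] rows units 0.63 0.02
156 [ 0.483  -0.1358] rows units 0.64 0.1
148 [ 0.485  -0.1226] rows units 0.64 0.19
140 [ 0.4889 -0.1094] rows units 0.63 0.29
132 [ 0.4948 -0.0965] rows units 0.6 0.38
124 [ 0.5027 -0.0842] rows units 0.55 0.48
116 [ 0.5126 -0.073 ] rows units 0.48 0.57
110 [ 0.5213 -0.0655] rows units 0.31 0.48
105 [ 0.5293 -0.0599] rows units 0.22 0.43
102 [ 0.5343 -0.057 ] rows units 0.11 0.27
99 [ 0.5396 -0.0543] rows units 0.1 0.28
```

Request:
jog_arm([
  [[0.6,0,0.1,0,0,0],[0.6,0.1,0,0,0,0],[0.4,0,0,0,0,0],[0.4,0,0,0,0,0],[0.4,0,0,0,0,0]],
])

```text
clock: 4.65
ee_pos: [0.4831, -0.1459, 0.1473]
tool_rot: [179.9, 0.1, 98.3]
force: [1.4, -1.3, 0.6]
finger_gap: 0.004
grasp_force: 0.6
```

Request:
jog_arm([
  [[0.4,0.1,0,0,0,0],[0.4,0.1,0,0,0,0],[0.4,0.1,0,0,0,0],[0.4,0.1,0,0,0,0],[0.4,0.2,0,0,0,0]],
])

```text
clock: 5.15
ee_pos: [0.4886, -0.1046, 0.1466]
tool_rot: [-180.0, 0.0, 98.3]
force: [-1.7, -1.8, 0.2]
finger_gap: 0.008
grasp_force: 0.7
```

Run:
```python
from h import *
c=cap('top','t2');d=cap('side','s2')
s=arm.sense();print(s['ee_pos'],s['tool_rot'][2],s['force'])
a=cv2.resize(c['pixels'][90:230,220:350],None,fx=3,fy=3);b=cv2.resize(d['pixels'][120:260,170:300],None,fx=3,fy=3)
cv2.imwrite('pics/c2.png',np.hstack([a,b]))
```

```text
[ 0.48910576 -0.1031048   0.14674101] 98.44301794264862 [ 1.01946366 -0.17136279 -1.38547186]
```

View pics/c2.png

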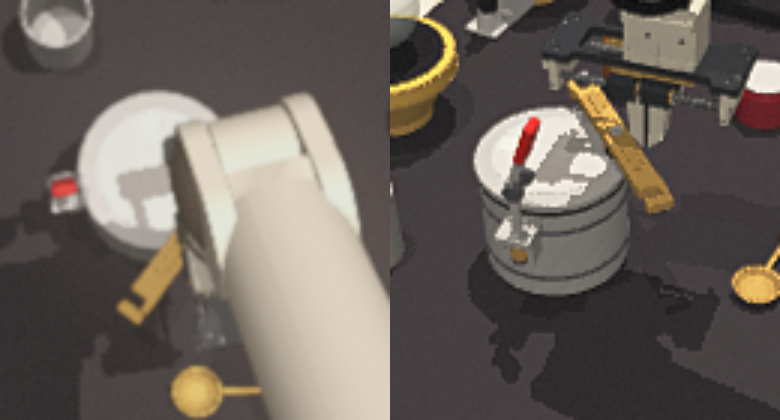

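The strap is turning with the fingers (top crop: free end at (130,305)) and the canister has not moved. Continuing along the arc.

Request:
jog_arm([
  [[0.3,0.2,0,0,0,0],[0.3,0.2,0,0,0,0],[0.3,0.25,0,0,0,0],[0.25,0.25,0,0,0,0],[0.25,0.3,0,0,0,0]],
])

```text
clock: 5.75
ee_pos: [0.5089, -0.0735, 0.1468]
tool_rot: [180.0, 0.0, 98.3]
force: [0.1, -1.8, 0.5]
finger_gap: 0.002
grasp_force: 0.7
```

Request:
jog_arm([
  [[0.2,0.3,0,0,0,0],[0.15,0.25,0,0,0,0],[0.15,0.3,0,0,0,0],[0.1,0.25,0,0,0,0],[0,0,0,0,0,0]],
])

```text
clock: 6.25
ee_pos: [0.5293, -0.058, 0.1468]
tool_rot: [180.0, -0.1, 98.4]
force: [0.2, -0.1, -0.2]
finger_gap: 0.005
grasp_force: 0.0
```

Run:
```python
from h import *
c=cap('top','t3');d=cap('side','s3');w=cap('wrist','w3')
s=arm.sense();print(s['ee_pos'],s['tool_rot'][2],s['force'])
b=cv2.resize(d['pixels'][130:230,170:300],None,fx=4,fy=4,interpolation=cv2.INTER_CUBIC)
a=cv2.resize(c['pixels'][100:200,220:315],None,fx=4,fy=4)
cv2.imwrite('pics/c3.png',np.hstack([b[:400],a[:400,:270]]))
```

```text
[ 0.52834758 -0.05865771  0.14655872] 98.32345870012584 [ 0.28736354 -0.48513387 -0.36364467]
```

View pics/c3.png

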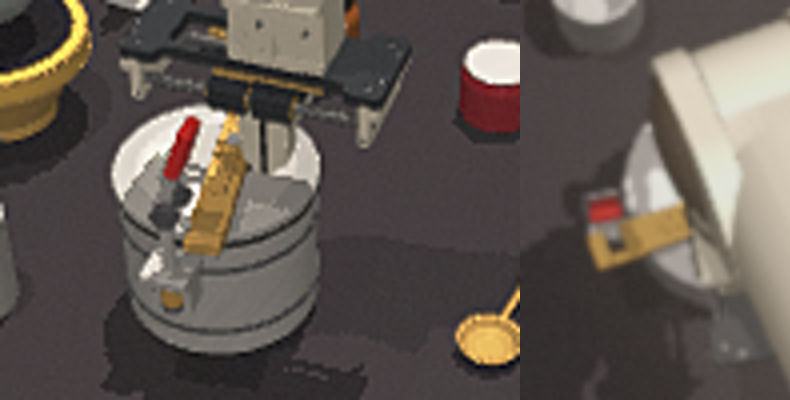

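The strap is a few degrees short of the stud. I'll creep forward until it meets the stop.

Request:
jog_arm([
  [[0,0.15,0,0,0,0],[0.05,0.15,0,0,0,0],[0,0.15,0,0,0,0],[0,0.1,0,0,0,0],[0,0,0,0,0,0]],
])

```text
clock: 6.9
ee_pos: [0.5397, -0.0561, 0.1468]
tool_rot: [180.0, -0.0, 98.3]
force: [-0.4, -0.4, 1.4]
finger_gap: 0.007
grasp_force: 0.3
```

Request:
jog_arm([
  [[0,0.1,0,0,0,0],[0,0.05,0,0,0,0],[0,0.05,0,0,0,0],[0,0,0,0,0,0],[0,0,0,0,0,0]],
])

```text
clock: 7.4
ee_pos: [0.5434, -0.0558, 0.1468]
tool_rot: [180.0, 0.0, 98.3]
force: [0.6, 0.8, 0.7]
finger_gap: 0.003
grasp_force: 0.4
```

Request:
jog_arm([
  [[0,0.05,0,0,0,0],[0,0.05,0,0,0,0],[0,0.05,0,0,0,0],[0,0,0,0,0,0],[0,0,0,0,0,0]],
])

```text
clock: 7.9
ee_pos: [0.5464, -0.0554, 0.1468]
tool_rot: [180.0, 0.0, 98.3]
force: [-2.0, 1.7, -0.2]
finger_gap: 0.004
grasp_force: 0.4
```

Run:
```python
from h import *
c=cap('top','t4');d=cap('side','s4')
s=arm.sense();print(s['ee_pos'],s['tool_rot'][2],s['force'])
b=cv2.resize(d['pixels'][130:230,170:300],None,fx=4,fy=4,interpolation=cv2.INTER_CUBIC)
a=cv2.resize(c['pixels'][130:180,220:290],None,fx=8,fy=8)
cv2.imwrite('pics/c4.png',np.hstack([b[:400],a[:400,:280]]))
```

```text
[ 0.54639114 -0.05547379  0.14678165] 98.30296210653987 [-0.75214653  0.40389484  1.16003997]
```

View pics/c4.png

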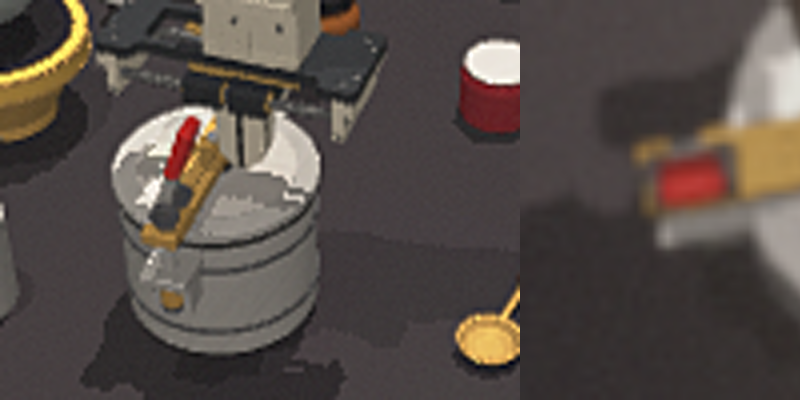

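The strap fork is under the cams now, close to home. I'll keep creeping until the stop shows in the force.

Request:
jog_arm([
  [[0,0.05,0,0,0,0],[0,0.05,0,0,0,0],[0,0.05,0,0,0,0],[0,0,0,0,0,0],[0,0,0,0,0,0]],
])

```text
clock: 8.5
ee_pos: [0.5475, -0.0551, 0.1465]
tool_rot: [-179.8, 0.0, 98.3]
force: [-8.0, -1.0, 5.3]
finger_gap: 0.001
grasp_force: 4.2
```

Run:
```python
from h import *
f=[]
for i in range(4):
    c=cap('wrist','w5'); s=arm.sense(); f.append(s['force'])
print(np.mean(f,0),s['ee_pos'])
h=cv2.cvtColor(c['pixels'],cv2.COLOR_BGR2HSV)
print(proj(c,(.558,.034,.156)),proj(c,(.587,-.148,.166)))
```

```text
[-6.33941099  0.50863832  5.29933403] [ 0.54747429 -0.05511619  0.14649071]
[300.1657727   85.59308971] [292.38609912 376.13117418]
```

The stop is felt at about −7 N. I back off, rise, and check the strap angle.

Request:
jog_arm([
  [[0,-0.5,0,0,0,0],[0,-1,0,0,0,0],[0,-1,0,0,0,0],[0,-0.5,-1,0,0,0],[0,0,-1,0,0,0]],
])

```text
clock: 9.2
ee_pos: [0.4876, -0.0642, 0.1864]
tool_rot: [-179.9, 0.0, 98.3]
force: [0.8, -0.2, -0.2]
finger_gap: 0.002
grasp_force: 0.0
```

Request:
jog_arm([
  [[0,0,-1,0,0,0],[0,0,-1,0,0,0],[0,0,-1,0,0,0],[0,0,-1,0,0,0],[0,0,-1,0,0,0]],
])

```text
clock: 9.7
ee_pos: [0.4899, -0.0639, 0.2876]
tool_rot: [179.9, 0.1, 98.3]
force: [0.6, -0.4, -0.0]
finger_gap: 0.007
grasp_force: 0.0
```

Run:
```python
from h import *
w=cap('wrist','w6');d=cap('side','s6');t=cap('top','t6')
s=arm.sense();print(s['ee_pos'],s['force'])
h=cv2.cvtColor(w['pixels'],cv2.COLOR_BGR2HSV)
for n,X in dict(piv=(.587,-.148,.166),stud=(.558,.034,.17),grip=(.552,.033,.23)).items():print(n,proj(w,X),proj(d,X),proj(t,X))
b=cv2.resize(d['pixels'][140:215,185:265],None,fx=4,fy=4,interpolation=cv2.INTER_CUBIC)
o=np.zeros((384,512+320,3),np.uint8);o[:,:512]=w['pixels'];o[:300,512:]=b
cv2.imwrite('pics/c6.png',cv2.resize(o,None,fx=.96,fy=.96))
```

```text
[ 0.49071539 -0.06401182  0.28777836] [-1.24655598  1.28406936 -0.08200621]
piv [325.92381661 259.63704967] [233.93489678 144.2883952 ] [305.2164173  138.43132467]
stud [339.60378466  92.05562066] [210.29736247 180.22362857] [241.13574892 150.04429473]
grip [355.77566631  89.88418627] [210.71079055 163.44360693] [240.59049963 147.87602954]
```

View pics/c6.png

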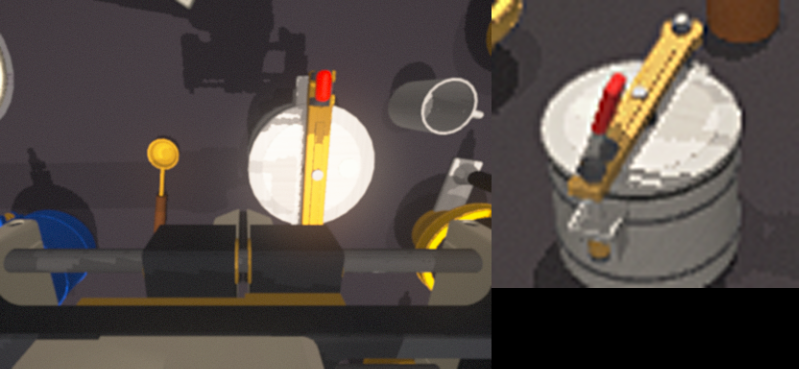

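The strap lies across the lid, with its middle screw at wrist-crop (318,175) and the raised lever at (323,85). I'll triangulate the lever and check the strap angle numerically.

Run:
```python
from h import *
V={'w6':(300,360,60,120),'s6':(195,235,140,190),'t6':(225,262,135,165)}
A=[];B=[]
for n,(x0,x1,y0,y1) in V.items():
    c=load(n);h=cv2.cvtColor(c['pixels'],cv2.COLOR_BGR2HSV);m=cv2.inRange(h,(0,150,70),(8,255,255))|cv2.inRange(h,(172,150,70),(180,255,255))
    k=np.zeros_like(m);k[y0:y1,x0:x1]=m[y0:y1,x0:x1];ys,xs=np.where(k);u,v=xs.mean(),ys.mean();print(n,len(xs),u,v,xs.min(),xs.max(),ys.min(),ys.max())
    o,d=ray(c,u,v);d/=np.linalg.norm(d);P=np.eye(3)-np.outer(d,d);A.append(P);B.append(P@o)
for ids in((0,1,2),(1,2),(0,1)):
    print('red',np.linalg.solve(sum(A[i] for i in ids),sum(B[i] for i in ids)))
w=load('w6');print('mid',onz(w,331,182,.157))
h=cv2.cvtColor(w['pixels'],cv2.COLOR_BGR2HSV);m=cv2.inRange(h,(17,110,100),(32,255,255));m[:110]=0;m[225:]=0;m[:,:300]=0;m[:,360:]=0
for v in(130,150,165,200,220):
    xs=np.where(m[v])[0];print(v,xs.min(),xs.max(),onz(w,(xs.min()+xs.max())/2,v,.156))
t=load('t6');m=cv2.inRange(t['pixels'],(150,150,150),(255,255,255));print(t['pixels'].shape)
```

```text
w6 514 336.5136186770428 88.91245136186771 328 345 72 105
s6 63 214.9047619047619 166.47619047619048 211 219 159 174
t6 42 240.73809523809524 152.42857142857142 237 245 150 155
red [0.5400758  0.03254932 0.22377274]
red [0.54026168 0.03286394 0.22411267]
red [0.53973664 0.03221369 0.22363394]
mid [ 0.57449358 -0.05741969  0.157     ]
130 320 343 [ 0.56256761 -0.0026039   0.156     ]
150 319 342 [ 0.56627166 -0.02316748  0.156     ]
165 318 340 [ 0.56835721 -0.03930365  0.156     ]
200 317 338 [ 0.57572345 -0.0788016   0.156     ]
220 315 336 [ 0.57890734 -0.1030233   0.156     ]
(384, 512, 3)
```

The strap axis heads 99.2°, which matches home. The stud is near (0.557, 0.034) and the paddle centre is about (0.540, 0.033, 0.224). I'll go over the lever to its +x side and lower the shut fingers.

Request:
jog_arm([
  [[0.9,1,0,0,0,0],[0.9,1,0,0,0,0],[0.9,1,0,0,0,0],[0.9,1,0,0,0,0],[0.8,1,0,0,0,0]],
])

```text
clock: 10.35
ee_pos: [0.5761, 0.0387, 0.2852]
tool_rot: [-179.9, -0.0, 98.3]
force: [-0.7, -1.0, -0.3]
finger_gap: 0.001
grasp_force: 0.0
```

Request:
jog_arm([
  [[0,0.5,0,0,0,0],[0,0,1,0,0,0],[0,0,1,0,0,0],[0,0,0.9,0,0,0],[0,0,0,0,0,0]],
])

```text
clock: 10.85
ee_pos: [0.5837, 0.0376, 0.2253]
tool_rot: [-179.7, 0.0, 98.3]
force: [-1.0, -0.3, -0.8]
finger_gap: 0.004
grasp_force: 0.0
```

Run:
```python
from h import *
s=arm.sense();q=s['ee_pos'];print(q,s['tool_rot'],s['force'])
y=np.radians(s['tool_rot'][2]);ex=np.array([np.cos(y),np.sin(y),0]);ey=np.array([np.sin(y),-np.cos(y),0]);u=np.array([-.987,-.16])
for f in(72,60,50,40,30,20,10,0,-5):
    k=np.radians(f);S=.06*np.cos(k)-.0055*np.sin(k)-.012;Z=.17+.06*np.sin(k)+.0055*np.cos(k)
    T=np.r_[np.array([.5567,.034])+S*u,Z];D=T-q;q=T;print(f,T.round(4),(np.array([D@ex,D@ey,-D[2]])/.02).round(2))
```

```text
[0.5836801  0.03760282 0.22526136] [-1.79660680e+02  1.62364350e-03  9.82674125e+01] [-1.04509572 -0.3164565  -0.84288845]
72 [0.5554 0.0338 0.2288] [ 0.01 -1.43 -0.18]
60 [0.5436 0.0319 0.2247] [-0.01 -0.6   0.2 ]
50 [0.5346 0.0304 0.2195] [-0.01 -0.46  0.26]
40 [0.5267 0.0291 0.2128] [-0.01 -0.4   0.34]
30 [0.52   0.028  0.2048] [-0.01 -0.34  0.4 ]
20 [0.5148 0.0272 0.1957] [-0.   -0.26  0.45]
10 [0.5112 0.0266 0.1858] [-0.   -0.18  0.49]
0 [0.5093 0.0263 0.1755] [-0.   -0.09  0.52]
-5 [0.5091 0.0263 0.1702] [-0.   -0.01  0.26]
```

Request:
jog_arm([
  [[0,-0.5,0,0,0,0],[0,-0.5,0,0,0,0],[0,-0.4,0,0,0,0],[0,-0.3,0,0,0,0],[0,-0.3,0,0,0,0]],
])

```text
clock: 11.35
ee_pos: [0.5469, 0.0335, 0.2297]
tool_rot: [179.8, 0.0, 98.3]
force: [2.0, 0.2, -0.4]
finger_gap: 0.001
grasp_force: 1.2
```

Request:
jog_arm([
  [[0,-0.25,0.15,0,0,0],[0,-0.2,0.15,0,0,0],[0,-0.2,0.15,0,0,0],[0,-0.2,0.2,0,0,0],[0,0,0,0,0,0]],
])

```text
clock: 11.85
ee_pos: [0.5284, 0.031, 0.2148]
tool_rot: [-179.9, -0.0, 98.3]
force: [-0.1, 0.8, -0.4]
finger_gap: 0.005
grasp_force: 0.1
```

Run:
```python
from h import *
d=cap('side','s7');w=cap('wrist','w7');s=arm.sense();print(s['ee_pos'],s['force'])
b=cv2.resize(d['pixels'][130:230,170:270],None,fx=4,fy=4,interpolation=cv2.INTER_CUBIC)
cv2.imwrite('pics/c7.png',b)
```

```text
[0.52872116 0.03108203 0.21508886] [-0.7002214   0.55747123  0.10311438]
```

View pics/c7.png

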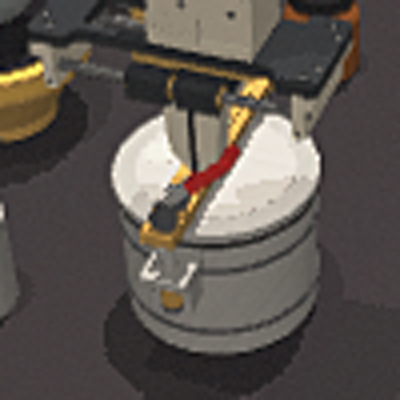

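The lever is over by about half, with its paddle at crop (220,170) following the fingertips. Continuing down.

Request:
jog_arm([
  [[0,-0.2,0.2,0,0,0],[0,-0.2,0.2,0,0,0],[0,-0.2,0.25,0,0,0],[0,-0.15,0.25,0,0,0],[0,-0.1,0.25,0,0,0]],
])

```text
clock: 12.45
ee_pos: [0.512, 0.0285, 0.1926]
tool_rot: [-180.0, 0.0, 98.3]
force: [-2.0, -0.3, 7.9]
finger_gap: 0.006
grasp_force: 3.4
```

Request:
jog_arm([
  [[0,-0.1,0.25,0,0,0],[0,-0.1,0.25,0,0,0],[0,0,0.2,0,0,0],[0,0,0.1,0,0,0],[0,0,0,0,0,0]],
])

```text
clock: 12.95
ee_pos: [0.5078, 0.0279, 0.1766]
tool_rot: [-179.9, 0.0, 98.3]
force: [-1.6, -1.0, 8.1]
finger_gap: 0.0
grasp_force: 3.7
```

Now I press to the stop in small steps.

Request:
jog_arm([
  [[0,0,0.05,0,0,0],[0,0,0.05,0,0,0],[0,0,0.05,0,0,0],[0,0,0,0,0,0],[0,0,0,0,0,0]],
])

```text
clock: 13.45
ee_pos: [0.5077, 0.028, 0.1756]
tool_rot: [-179.9, 0.1, 98.3]
force: [-9.4, -1.5, 28.2]
finger_gap: 0.007
grasp_force: 13.9
```

Request:
jog_arm([
  [[0,0,0.05,0,0,0],[0,0,0.05,0,0,0],[0,0,0,0,0,0],[0,0,0,0,0,0],[0,0,0,0,0,0]],
])

```text
clock: 13.95
ee_pos: [0.5076, 0.0283, 0.1749]
tool_rot: [-179.9, 0.2, 98.3]
force: [-14.3, -2.1, 41.5]
finger_gap: 0.004
grasp_force: 20.3
```

The stop is clearly felt. I rise straight up, move clear, and check.

Request:
jog_arm([
  [[0,0,-0.5,0,0,0],[0,0,-1,0,0,0],[0,0,-1,0,0,0],[0,0,-1,0,0,0],[0,0,-1,0,0,0]],
])

```text
clock: 14.45
ee_pos: [0.5075, 0.028, 0.2615]
tool_rot: [-179.9, -0.0, 98.3]
force: [-0.1, -0.7, 0.1]
finger_gap: 0.005
grasp_force: 0.0
```

Request:
jog_arm([
  [[0,-0.5,-1,0,0,0],[0,-1,-0.5,0,0,0],[0,-1,0,0,0,0],[0,-1,0,0,0,0],[0,0,0,0,0,0]],
])

```text
clock: 14.95
ee_pos: [0.4364, 0.0173, 0.2906]
tool_rot: [-179.8, 0.1, 98.2]
force: [0.4, 0.0, -0.0]
finger_gap: 0.007
grasp_force: 0.0
```

Request:
jog_arm([
  [[0,0,0,0,0,0],[0,0,0,0,0,0],[0,0,0,0,0,0],[0,0,0,0,0,0],[0,0,0,0,0,0]],
])

```text
clock: 15.45
ee_pos: [0.4397, 0.0183, 0.2916]
tool_rot: [-180.0, -0.1, 98.3]
force: [0.2, 0.8, 0.7]
finger_gap: 0.003
grasp_force: 0.0
```

Run:
```python
from h import *
d=cap('side','s8');w=cap('wrist','w8');t=cap('top','t8');s=arm.sense();print(s['ee_pos'],s['force'])
b=cv2.resize(d['pixels'][130:230,170:270],None,fx=3.84,fy=3.84,interpolation=cv2.INTER_CUBIC)
cv2.imwrite('pics/c8.png',cv2.resize(np.hstack([w['pixels'],b]),None,fx=.89,fy=.89))
```

```text
[0.43955547 0.01816534 0.29165573] [ 0.66617817 -0.40491849 -0.27686404]
```

View pics/c8.png

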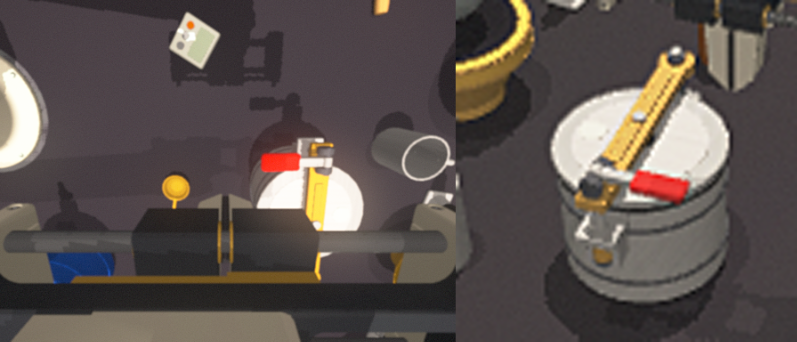

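The lever lies level, with its paddle at (280,162) in the wrist view and (658,187) in the side view. The strap is under the cams, the canister is upright in place, and the arm is clear.

```bash
python3 -c "
from bench import arm
print(arm.job_done())"
```

```text
the job is handed in; nothing more can be done
None
```

I swung the strap home around the stud, pushed the red cam lever down to its stop, and handed the job in at about 15.6 s with the arm clear; the hand-in returned no verdict.

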